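Pack the market-stall sign kit

TASK

Pack the sign kit for the market stall: press the duster, the stamp-pad tin and the bag stamps, as many of them as are on the table, each into its own foam cutout in the wooden case until it sits fully home on the floor of the cutout, with the stamps upright. Tip all the chalk out of the takeaway cup into the open well of the case and stand the empty cup back upright on the table. Leave the bell, the bundle of tags and the shaker where they are.

Things in the scene. Friction and masses are not known exactly. Their poses are not given: they have to be found in the camera images.
- case: Shallow wooden case bottom, fixed, 156x374 mm, 8 mm walls 47 mm high, filled with dark foam, top 40 mm above the table. Origin: centre of its underside; long side along its y (roughly left-right). From -y to +y: open chalk well, duster cutout, tin cutout, two stamp cutouts. Pressing an item in takes 4 to 12 N; none sinks by its own weight.
- duster_cutout (a point): Cutout for the duster: 116 mm along case x, 26 mm deep (floor 14 mm above the table), springy cheeks on the two long sides (case +-y), 3 mm play at each end. Cheeks: foam, 1.5 mm too tight a side, yielding 4 mm, upper edges bevelled 3.5 mm back over 7 mm. Origin: centre of the cutout's floor; axes as the case's. The duster stands 12 mm proud when home.
- tin_cutout (a point): Cutout for the tin: 109 mm along case x with the springy cheeks at these two ends, 72 mm along case y (3 mm play each side), 11 mm deep (floor 29 mm above the table). Cheeks: foam, 1.5 mm too tight a side, yielding 4 mm, upper edges bevelled 3.5 mm back over 7 mm. Origin: centre of the cutout's floor; axes as the case's. The tin stands 4 mm proud when home.
- stamp_cutout_a (a point): Front square stamp cutout (towards case -x): 41 mm along case x, springy cheeks on its +-y sides, 13 mm deep (floor 27 mm above the table), 72 mm from the other one. Cheeks: foam, 1.5 mm too tight a side, yielding 4 mm, upper edges bevelled 3.5 mm back over 7 mm. Origin: centre of the cutout's floor; axes as the case's. It takes the stamp's foot.
- stamp_cutout_b (a point): Rear square stamp cutout (towards case +x), the same as the front one. Cheeks: foam, 1.5 mm too tight a side, yielding 4 mm, upper edges bevelled 3.5 mm back over 7 mm. Origin: centre of the cutout's floor; axes as the case's. 
- chalk_well (a point): Open chalk well in the foam at the case's -y end, 120 mm along case x, 92 mm along case y, 34 mm deep. Origin: centre of its floor, 6 mm above the table; axes as the case's.
- duster: Chalkboard duster, a block 46x110x38 mm (wooden back over grey felt), lying on its felt, 60 g. Origin: centre of the underside; y along its 110 mm length, z up. Goes in either way round. May be absent.
- tin: Flat stamp-pad tin with closed lid, 65 mm (x, from -34 to +31 mm) by 100 mm (y) by 15 mm high, lid fixed shut. Origin: near the centre of the underside; y along its length, z up. Goes in either way round. May be absent.
- stamp_a: Bag stamp, standing upright, 70 g: square wooden foot 36x36 mm, 14 mm high, under a turned handle, 24 mm thick from 14 to 36 mm up and 30 mm from there to its round top at 82 mm. Origin: centre of the underside; z up along the handle, x and y square to the foot's sides. Either stamp fits either stamp cutout. May be absent.
- stamp_b: Bag stamp, standing upright, 70 g: square wooden foot 36x36 mm, 14 mm high, under a turned handle, 24 mm thick from 14 to 36 mm up and 30 mm from there to its round top at 82 mm. Origin: centre of the underside; z up along the handle, x and y square to the foot's sides. Either stamp fits either stamp cutout. May be absent.
- cup: Card takeaway cup, round and open, 80 mm high, 52 mm across the foot and 66 mm across the rim, wall 2.5 mm, inner floor 4 mm up, 80 g empty, stiff enough for a firm grip, holding the chalk. Origin: centre of the underside, z up out of the mouth.
- chalk0: Stick of chalk, 39 mm long, pink, 11 mm thick, about 12 g, at the start standing on end in the cup. Origin: on its side (11 mm thick there), at mid length; its y axis runs along the stick. It slides on card once the slope is over about 25 degrees. One of chalk0 to chalk5, of which 4 to 6 are there.
- chalk1: Stick of chalk, 57 mm long, yellow, 11 mm thick, about 12 g, at the start standing on end in the cup. Origin: on its side (11 mm thick there), at mid length; its y axis runs along the stick. It slides on card once the slope is over about 25 degrees. One of chalk0 to chalk5, of which 4 to 6 are there.
- chalk2: Stick of chalk, 39 mm long, pink, 11 mm thick, about 12 g, at the start standing on end in the cup. Origin: on its side (11 mm thick there), at mid length; its y axis runs along the stick. It slides on card once the slope is over about 25 degrees. One of chalk0 to chalk5, of which 4 to 6 are there.
- chalk3: Stick of chalk, 57 mm long, yellow, 11 mm thick, about 12 g, at the start standing on end in the cup. Origin: on its side (11 mm thick there), at mid length; its y axis runs along the stick. It slides on card once the slope is over about 25 degrees. One of chalk0 to chalk5, of which 4 to 6 are there.
- chalk4: Stick of chalk, 39 mm long, pink, 11 mm thick, about 12 g, at the start standing on end in the cup. Origin: on its side (11 mm thick there), at mid length; its y axis runs along the stick. It slides on card once the slope is over about 25 degrees. One of chalk0 to chalk5, of which 4 to 6 are there.
- chalk5: Stick of chalk, 57 mm long, yellow, 11 mm thick, about 12 g, at the start standing on end in the cup. Origin: on its side (11 mm thick there), at mid length; its y axis runs along the stick. It slides on card once the slope is over about 25 degrees. One of chalk0 to chalk5, of which 4 to 6 are there.
- bell: Counter bell, chrome dome on a black foot, 75 mm across, 57 mm high, a bystander. Origin: centre of the underside.
- tags: Bundle of price tags, 57x93x14 mm, a bystander. Origin: centre of the underside.
- shaker: Glass table shaker with metal cap, 44 mm across, 90 mm high, a bystander. Origin: centre of the underside.

How it is judged (in metres and radians):
At the end, for the whole second after the job is handed in: Each duster, tin and stamp there is in its cutout (stamps in either), underside within 3 mm of the floor, 7 mm of the centre, level within 0.06 rad; the middle of each chalk lies within the well, below the foam top; the cup stands upright (0.1 rad) on the table; all at rest (z of duster in the frame of duster_cutout below 0.003 m and horizontal distance between duster and duster_cutout below 0.007 m and angle between each of duster, tin's own z axis and vertical below 0.06 rad and linear speed of each of duster, tin, cup below 0.01 m/s and z of tin in the frame of tin_cutout below 0.003 m and horizontal distance between tin and tin_cutout below 0.007 m and ((z of stamp_a in the frame of stamp_cutout_a below 0.003 m and horizontal distance between stamp_a and stamp_cutout_a below 0.007 m and angle between stamp_a's own z axis and vertical below 0.06 rad and linear speed of stamp_a below 0.01 m/s) or (z of stamp_a in the frame of stamp_cutout_b below 0.003 m and horizontal distance between stamp_a and stamp_cutout_b below 0.007 m and angle between stamp_a's own z axis and vertical below 0.06 rad and linear speed of stamp_a below 0.01 m/s)) and ((z of stamp_b in the frame of stamp_cutout_a below 0.003 m and horizontal distance between stamp_b and stamp_cutout_a below 0.007 m and angle between stamp_b's own z axis and vertical below 0.06 rad and linear speed of stamp_b below 0.01 m/s) or (z of stamp_b in the frame of stamp_cutout_b below 0.003 m and horizontal distance between stamp_b and stamp_cutout_b below 0.007 m and angle between stamp_b's own z axis and vertical below 0.06 rad and linear speed of stamp_b below 0.01 m/s)) and x of chalk0 in the frame of chalk_well between -0.06 and 0.06 m and y of chalk0 in the frame of chalk_well between -0.046 and 0.046 m and height (world z) of chalk0 between 0 and 0.04 m and linear speed of each of chalk0, chalk1, chalk2, chalk3, chalk4, chalk5 below 0.02 m/s and x of chalk1 in the frame of chalk_well between -0.06 and 0.06 m and y of chalk1 in the frame of chalk_well between -0.046 and 0.046 m and height (world z) of chalk1 between 0 and 0.04 m and x of chalk2 in the frame of chalk_well between -0.06 and 0.06 m and y of chalk2 in the frame of chalk_well between -0.046 and 0.046 m and height (world z) of chalk2 between 0 and 0.04 m and x of chalk3 in the frame of chalk_well between -0.06 and 0.06 m and y of chalk3 in the frame of chalk_well between -0.046 and 0.046 m and height (world z) of chalk3 between 0 and 0.04 m and x of chalk4 in the frame of chalk_well between -0.06 and 0.06 m and y of chalk4 in the frame of chalk_well between -0.046 and 0.046 m and height (world z) of chalk4 between 0 and 0.04 m and x of chalk5 in the frame of chalk_well between -0.06 and 0.06 m and y of chalk5 in the frame of chalk_well between -0.046 and 0.046 m and height (world z) of chalk5 between 0 and 0.04 m and angle between cup's own z axis and vertical below 0.1 rad and height (world z) of cup between -0.006 and 0.006 m); the robot touches nothing.
It fails at once if the bell is moved more than 4 cm or tipped over (distance of bell from where it was at the start of the episode above 0.04 m or angle between bell's own z axis and vertical above 0.5 rad).
It fails at once if the bundle of tags is moved more than 4 cm or tipped over (distance of tags from where it was at the start of the episode above 0.04 m or angle between tags's own z axis and vertical above 0.5 rad).
It fails at once if the shaker is moved more than 4 cm or tipped over (distance of shaker from where it was at the start of the episode above 0.04 m or angle between shaker's own z axis and vertical above 0.5 rad).
Of duster, tin, stamp_a, stamp_b only 3 to 4 are there at a start; the rules pass over those that are not, and their reading is None.
Of chalk0, chalk1, chalk2, chalk3, chalk4, chalk5 only 4 to 6 are there at a start; the rules pass over those that are not, and their reading is None.
At some moment in a run one of duster, tin may be knocked a few centimetres aside while the robot is not near it.
It also fails if it takes over 210 s, if anything falls off the work surface, if the arm or the gripper's body presses on something with over 40 N, if the wrist force passes 120 N, or if a joint passes its speed limit or range.

ROBOT

A 6-joint arm with a two-finger parallel gripper is mounted at the origin on a cart in front of the work surface, level with it; the furniture and walls round the work are solid. World frame = base frame: x ahead of the robot, y to its left, z up, the work surface at z = 0. Lengths are in m, angles in degrees, forces in N, time in s.
With the tool pointing down it reaches from about 0.35 to 0.975 m from the base axis. Payload 4.9 kg.
Tool frame: the origin (TCP) lies midway between the tips of the shut fingers; the grasp point (between the pads) lies 19 mm behind it; z points along the fingers, y is the line along which they close (so a half turn about z gives the same grasp; the last joint's range is limited). The gripper opens to 85 mm and grips with 20 to 120 N. Pads are 22 mm wide; open, the fingers measure 114 mm over their backs; the gripper's body (76 mm by 85 mm) begins 54 mm behind the grasp point. The pads swing forward as they close: fully open they stand 13 mm farther back than shut.
Start: joints at [65.947, 3.019, 92.412, -0, 84.569, -6.818], TCP at [0.185, 0.597, 0.231] pointing down, gripper open.
Joint ranges: [-172.51, 172.51], [-57.92, 126.97], [3.15, 148.05], [-58.71, 238.71], [5.1, 150.11], [-179.66, 179.66]. Speed limits (degrees/s): [147.25, 147.25, 180, 180, 180, 180].

INTERFACE

Orientations are given as a 3x3 rotation matrix whose columns are the frame's x, y, z axes.
In Python, from workcell import manip gives the robot as it stands. Calls block until the motion is done:
- manip.move_to(position, orientation): joint-space move of the TCP to a pose.
- manip.move_l(position, rot=None, speed=0.15, force_limit=None): straight line of the TCP; rot=None keeps the orientation; speed is the mean speed in m/s. With force_limit (N) it stops when the force on the tool has changed by that much, and returns True; else False.
- manip.movej(angles): joint-space move.
- manip.gripper_to(opening, squeeze=None): opening from 0.0 (shut) to 1.0 (fully open); squeeze is the grip in N (None keeps the last); returns when the fingers have stopped.
- manip.hold(seconds).
- manip.solve_ik(position, orientation): joint angles nearest the present ones, or None.
- manip.camera(name): name is "side" or "top" or "wrist"; returns a dict with "frame" (384x512x3 uint8, red, green, blue), "vertical_fov" (degrees; the focal length in pixels is half the picture's height over the tangent of half this angle, whatever the lens; pixels are square), "cx", "cy" (the principal point, pixels), "R" (3x3) and "t" (3): a world point X has camera coordinates R X + t; the wrist camera has in their place "tool_from_camera" (4x4, takes a point from camera to tool coordinates, whose origin is the TCP and whose axes are the flange's). Camera axes: x right, y down, z forward; pixel columns grow to the right and rows downward; lengths in m; the calibration is good to about 2 mm. A picture is of the moment at which its call begins: read the wrist's pose just before it. There is no depth.
A pose or a line that the arm cannot do raises manip.IKError and nothing moves.
- manip.hand_in(): hands the job in; it is judged then, once.
Readings, each from a call of its own:
- manip.read_time(): time.
- manip.read_joints(): joint angles.
- manip.read_qvel(): joint speeds.
- manip.read_tau(): joint torques, N m.
- manip.read_tool_pos(): TCP position.
- manip.read_eef_rot(): TCP orientation.
- manip.read_force(): force on the tool from outside, world axes, zero at the start.
- manip.read_torque(): the same for the moment, N m.
- manip.read_grip_width(): opening from 0.0 (shut) to 1.0 (fully open).
- manip.read_gripper_force(): force on a finger pad.
Only numpy, scipy, OpenCV 4.12 (cv2) and the standard library are available. Lean on these libraries where they do the work, as an engineer would, in place of code of your own. Each camera call takes 0.05 s, during which the arm holds its last target. There are 200 camera calls.

## Working session

There is one attempt and no reset: what is moved stays moved. The work goes in short steps, each a Python script; the robot and the scene stay as the last script left them, time stands still between calls to the robot, and variables do not carry over. Pictures are saved under pics/ and viewed, at most 14 in all, crops included, and the job is handed in when it is done.

```bash
ls; mkdir -p pics
python3 - <<'E'
from workcell import manip as m
import cv2,numpy as np
for n in ["top","side"]:
    c=m.camera(n); cv2.imwrite(f"pics/{n}0.png",c["frame"][:,:,::-1])
    print(n,c["vertical_fov"],c["cx"],c["cy"],np.round(c["R"],4).tolist(),np.round(c["t"],4).tolist())
c=m.camera("wrist");print({k:v for k,v in c.items() if k!="frame"});print(m.read_eef_rot(),m.read_tool_pos(),m.read_time())
E
```

```text
pics
top 43.11527456022467 261.42305794765576 200.927667864625 [[0.0201, -0.9997, 0.0134], [-0.9978, -0.0209, -0.0625], [0.0627, -0.0121, -0.998]] [-0.0727, 0.6045, 1.4018]
side 44.633922336881746 256.71368829014716 195.50161925815215 [[0.9994, -0.0333, -0.0061], [-0.019, -0.4025, -0.9152], [0.0281, 0.9148, -0.4029]] [-0.5854, 0.0425, 1.593]
{'vertical_fov': 69.75053968206474, 'cx': 255.7374783310421, 'cy': 197.62845384146112, 'tool_from_camera': array([[ 1.12253557e-04, -9.57479079e-01, -2.88502689e-01,
         7.25960915e-02],
       [ 9.99999509e-01,  3.91658047e-04, -9.10739812e-04,
         6.44926239e-04],
       [ 9.85008716e-04, -2.88502445e-01,  9.57478652e-01,
        -1.41357883e-01],
       [ 0.00000000e+00,  0.00000000e+00,  0.00000000e+00,
         1.00000000e+00]])}
[[-9.55093831e-01  2.96302705e-01 -6.93609503e-04]
 [ 2.96303432e-01  9.55092716e-01 -1.47667457e-03]
 [ 2.24918715e-04 -1.61588165e-03 -9.99998669e-01]] [0.18496186 0.59648891 0.23032201] 0.15
```

View pics/top0.png

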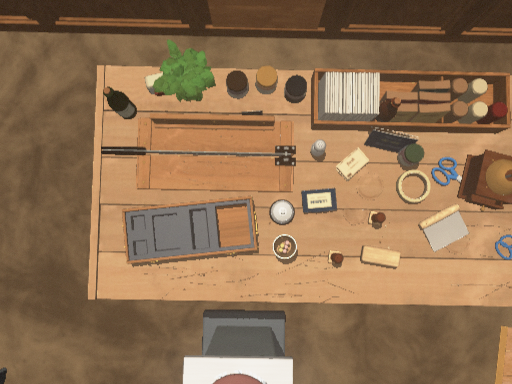

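View pics/side0.png

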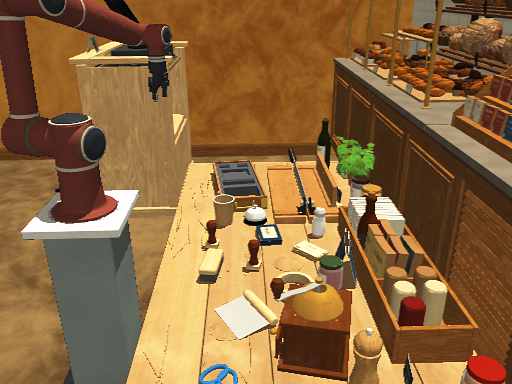

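```bash
cat > h.py <<'E'
import numpy as np, cv2, pickle
from workcell import manip as m
def down(yaw):
    c,s=np.cos(np.radians(yaw)),np.sin(np.radians(yaw))
    return np.array([[c,s,0],[s,-c,0],[0,0,-1.]])
def shot(name,file):
    """picture plus world-from-camera rotation and centre"""
    p=np.array(m.read_tool_pos());E=np.array(m.read_eef_rot());c=m.camera(name)
    if name=="wrist":
        T=np.array(c["tool_from_camera"]);Rw=E@T[:3,:3];C=p+E@T[:3,3]
    else: Rw=np.array(c["R"]).T;C=-Rw@np.array(c["t"])
    f=c["frame"].shape[0]/2/np.tan(np.radians(c["vertical_fov"]/2))
    d=dict(img=c["frame"][:,:,::-1].copy(),Rw=Rw,C=C,f=f,cx=c["cx"],cy=c["cy"])
    pickle.dump(d,open(f"pics/{file}.pkl","wb"));cv2.imwrite(f"pics/{file}.png",d["img"]);return d
def load(file): return pickle.load(open(f"pics/{file}.pkl","rb"))
def ray(d,uv):
    r=d["Rw"]@np.array([(uv[0]-d["cx"])/d["f"],(uv[1]-d["cy"])/d["f"],1.]);return r
def onplane(d,uv,z):
    r=ray(d,uv);return d["C"]+r*(z-d["C"][2])/r[2]
def proj(d,X):
    q=d["Rw"].T@(np.array(X)-d["C"]);return q[:2]/q[2]*d["f"]+[d["cx"],d["cy"]]
def tri(obs):
    """least-squares meeting point of rays [(d,uv),...]; returns point, rms miss"""
    A=np.zeros((3,3));b=np.zeros(3);P=[]
    for d,uv in obs:
        r=ray(d,uv);r/=np.linalg.norm(r);M=np.eye(3)-np.outer(r,r);A+=M;b+=M@d["C"];P.append((M,d["C"]))
    X=np.linalg.solve(A,b);return X,np.sqrt(np.mean([((M@(X-c))**2).sum() for M,c in P]))
E
python3 - <<'E'
from h import *
for i,y in enumerate([0.16,0.02,-0.2,-0.36]):
    m.move_to([0.47,y,0.33],down(180)); m.hold(0.2); d=shot("wrist",f"w{i}"); print(d["C"],m.read_time())
for i in (0,3):
    cv2.imwrite(f"pics/w{i}v.png",cv2.resize(load(f"w{i}")["img"],(800,600),interpolation=cv2.INTER_CUBIC))
E
```

```text
[0.39746976 0.16091747 0.47121051] 2.3167
[0.39765293 0.02135941 0.47135473] 3.1833
[ 0.39788675 -0.19835551  0.47155697] 4.3167
[ 0.39793499 -0.35832334  0.47178122] 5.25
```

View pics/w0v.png

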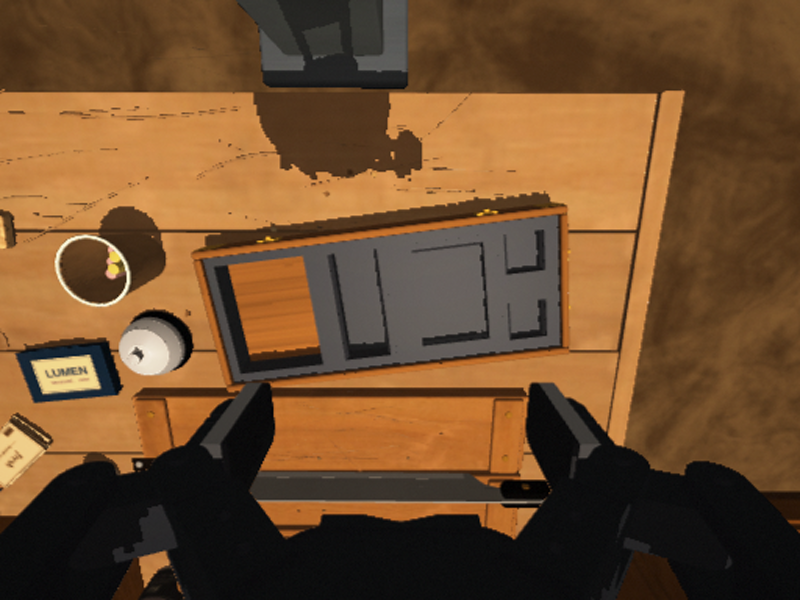

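View pics/w3v.png

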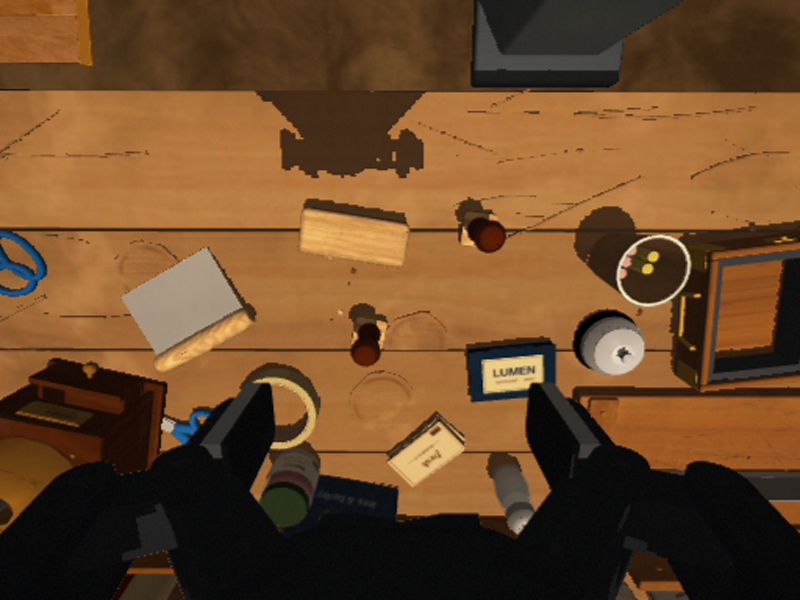

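Run:
```python
from h import *
# crops: name,(image,x0,y0) 60x60 at 4.4x -> mosaic 3x2
L=[("w3",275,110),("w3",205,180),("w2",165,110),("w2",100,180),("w3",185,115),("w3",290,205)]
t=[cv2.resize(load(n)["img"][y:y+60,x:x+80],(400,300),interpolation=cv2.INTER_NEAREST) for n,x,y in L][:4]
cv2.imwrite("pics/mos.png",np.vstack([np.hstack(t[:2]),np.hstack(t[2:])]))
for n in ("w0","w1"):
    d=load(n);hsv=cv2.cvtColor(d["img"],cv2.COLOR_BGR2HSV);b,g,r=[d["img"][:,:,k].astype(int) for k in range(3)]
    mk=((abs(r-b)<25)&(r<130)).astype(np.uint8)*255
    mk[:120]=0;mk[255:]=0
    mk=cv2.morphologyEx(mk,cv2.MORPH_OPEN,np.ones((3,3)))
    cs=cv2.findContours(mk,cv2.RETR_EXTERNAL,cv2.CHAIN_APPROX_NONE)[0]
    c=max(cs,key=cv2.contourArea);h=cv2.convexHull(c)
    q=cv2.approxPolyDP(h,8,True)[:,0]
    P=np.array([onplane(d,p[0],.04)[:2] for p in h]).astype(np.float32)
    print(n,cv2.contourArea(c),q.tolist(),cv2.minAreaRect(P*1000))
    print(np.round([onplane(d,p,.04) for p in q],3).tolist())
```

```text
w0 17952.5 [[357, 138], [358, 221], [152, 254], [131, 166]] ((532.249755859375, 148.17892456054688), (160.8853759765625, 358.7253112792969), 7.148186206817627)
[[0.431, 0.316, 0.04], [0.568, 0.332, 0.04], [0.63, -0.02, 0.04], [0.475, -0.037, 0.04]]
w1 17718.5 [[447, 138], [440, 221], [231, 244], [218, 166]] ((521.3309936523438, 146.72216796875), (138.5989990234375, 357.7268371582031), 7.156068325042725)
[[0.431, 0.314, 0.04], [0.568, 0.33, 0.04], [0.611, -0.021, 0.04], [0.475, -0.039, 0.04]]
```

View pics/mos.png

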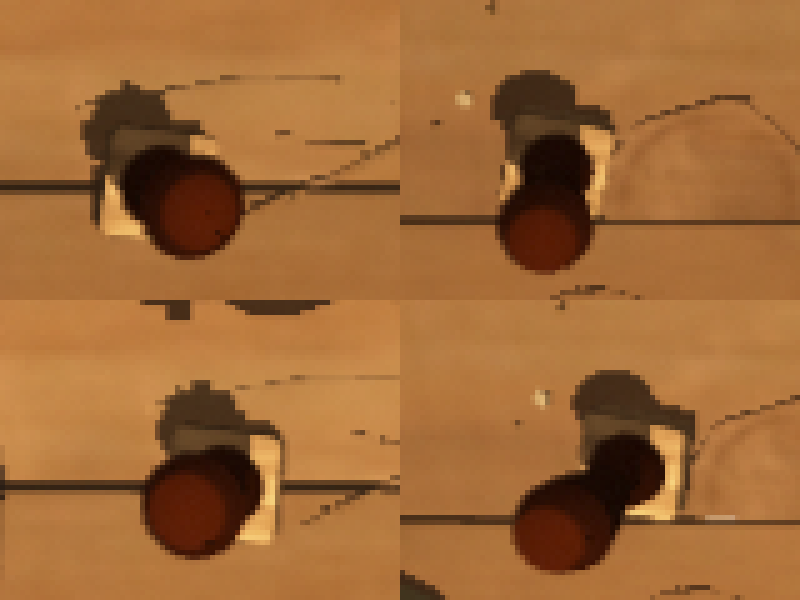

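Run:
```python
from h import *
def big(mk,roi):
    x0,y0,x1,y1=roi;z=np.zeros_like(mk);z[y0:y1,x0:x1]=mk[y0:y1,x0:x1]
    cs=cv2.findContours(z,cv2.RETR_EXTERNAL,cv2.CHAIN_APPROX_NONE)[0];return max(cs,key=cv2.contourArea)
d2,d3=load("w2"),load("w3");shift=proj(d2,[.5,-.3,.02])[0]-proj(d3,[.5,-.3,.02])[0];print("shift",shift)
def roi2(r): return [int(r[0]+shift-15),r[1],int(r[2]+shift+5),r[3]]
def both(name,f,roi,z):
    out=[]
    for d,r in((d3,roi),(d2,roi2(roi))):
        c=big(f(d),r);P=np.array([onplane(d,p[0],z)[:2] for p in cv2.convexHull(c)],np.float32)*1000
        (u,v),rad=cv2.minEnclosingCircle(c);M=cv2.moments(c);out.append((d,(M["m10"]/M["m00"],M["m01"]/M["m00"])))
        print(name,np.round(out[-1][1],1),"rect",np.round(np.hstack([x for x in map(np.atleast_1d,cv2.minAreaRect(P))]),1),"circ",round(u,1),round(v,1),round(rad,1))
    print("   tri",np.round(tri(out)[0],4),tri(out)[1])
def ch(d): return [d["img"][:,:,k].astype(int) for k in range(3)]
def red(d): b,g,r=ch(d); return ((r>70)&(g<48)&(b<40)).astype(np.uint8)
def blue(d): b,g,r=ch(d); return ((b>r+8)).astype(np.uint8)
def white(d): b,g,r=ch(d); return ((b>140)&(r-b<70)).astype(np.uint8)
both("stampA",red,(290,130,330,170),.075)
both("stampB",red,(215,195,255,240),.075)
both("tin",blue,(290,210,365,262),.015)
both("cup",white,(388,145,450,200),.08)
both("bell",white,(375,195,415,245),.05)
for n,obs in (("A e1 top",(d2,(221.2,137.6))),("A e1 bot",(d2,(219.4,158.6))),("A w3 LL",(d3,(295.4,157))),("B3 t",(d3,(248,204.8))),("B3 b",(d3,(245.6,223.6))),("B2 t",(d2,(158.4,205))),("B2 b",(d2,(156.6,223.6)))):
    print(n,np.round(onplane(*obs,.014),4))
d=d3
print("duster",np.round([onplane(d,(u/1.5625,v/1.5625),.038) for u,v in((304,203),(410,219),(405,265),(301,246))],3).tolist())
```

```text
shift -95.53415690962393
stampA [314.5 152.1] rect [ 449.2 -274.7   20.1   18.6    3.3] circ 314.7 152.3 7.4
stampA [201.8 152.1] rect [ 449.8 -276.1   19.7   21.9   43.3] circ 201.7 152.4 7.7
   tri [ 0.449  -0.2754  0.0781] 0.00014212556307565557
stampB [233.1 227.7] rect [ 566.8 -394.2   19.8   21.4   28. ] circ 233.5 229.0 7.5
stampB [129.4 227.5] rect [ 5.666e+02 -3.951e+02  1.850e+01  2.110e+01  2.000e-01] circ 129.0 227.0 7.6
   tri [ 0.5655 -0.3937  0.0774] 4.1129748047179266e-05
tin [324.3 234.8] rect [ 611.9 -229.6   65.1   97.3    6. ] circ 328.0 238.5 31.3
tin [239.7 237.8] rect [ 612.2 -227.4   65.3   96.7    5.8] circ 239.2 238.0 30.7
   tri [ 0.6185 -0.2288 -0.0065] 0.0029138397389771053
cup [417.7 172.8] rect [ 478.6 -124.6   65.9   65.6   64.4] circ 417.5 172.5 24.9
cup [307.2 172.7] rect [ 478.8 -124.2   65.8   66.8   16.2] circ 307.0 172.5 23.7
   tri [ 0.4782 -0.1241  0.079 ] 1.1799044112202613e-05
bell [395.9 224.7] rect [ 571.6 -127.6   50.6   49.1    7.6] circ 395.6 224.2 16.2
bell [302.3 224.7] rect [ 5.722e+02 -1.214e+02  4.970e+01  5.150e+01  2.000e-01] circ 302.5 224.5 16.1
   tri [ 0.5781 -0.1187  0.0334] 0.00012567732400061405
A e1 top [ 0.4339 -0.2551  0.014 ]
A e1 bot [ 0.4682 -0.2592  0.014 ]
A w3 LL [ 0.4653 -0.2931  0.014 ]
B3 t [ 0.5492 -0.3723  0.014 ]
B3 b [ 0.5845 -0.3768  0.014 ]
B2 t [ 0.5498 -0.3689  0.014 ]
B2 b [ 0.5848 -0.3756  0.014 ]
duster [[0.421, -0.453, 0.038], [0.436, -0.349, 0.038], [0.482, -0.353, 0.038], [0.463, -0.458, 0.038]]
```

Run:
```python
from h import *
m.move_to([0.49,.17,.2],down(187.16));m.hold(.2);d=shot("wrist","c0")
m.move_to([0.50,.09,.2],down(187.16));m.hold(.2);d1=shot("wrist","c1")
im=np.clip(d["img"].astype(float)*1.8,0,255).astype(np.uint8)
cv2.imwrite("pics/c0v.png",cv2.resize(im,(800,600),interpolation=cv2.INTER_NEAREST)); print(m.read_time())
```

```text
8.1333
```

View pics/c0v.png

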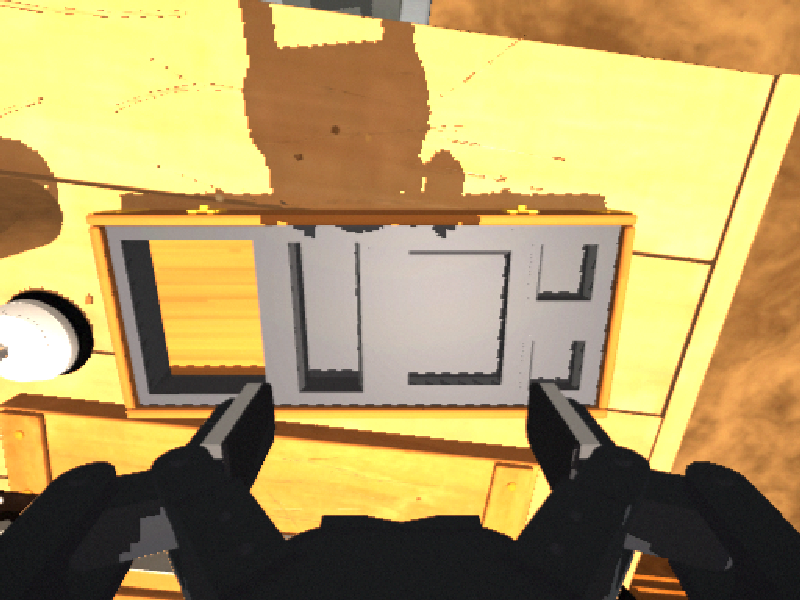

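```bash
cat >> h.py <<'E'
CY=7.156;CC=np.array([.5213,.1467])
def RZ(a): a=np.radians(a);return np.array([[np.cos(a),-np.sin(a)],[np.sin(a),np.cos(a)]])
def tocase(p): return RZ(CY).T@(np.array(p)[:2]-CC)
def fromcase(q): return CC+RZ(CY)@np.array(q)
E
python3 - <<'E'
from h import *
d=load("c0")
P=lambda u,v:tocase(onplane(d,(u/1.5625,v/1.5625),.04))*1000
for n,pts in dict(foam=[(106,228),(628,226),(606,404),(134,405)],well=[(122,238),(256,238),(268,392),(148,392)],duster=[(289,243),(360,243),(363,391),(302,391)],tin=[(408,252),(510,252),(503,384),(408,384)],sa=[(538,244),(597,244),(590,299),(537,299)],sb=[(532,341),(585,341),(580,388),(530,388)]).items():
    q=np.array([P(*p) for p in pts]);print(n,np.round(q,0).tolist(),"mid",np.round((q.min(0)+q.max(0))/2,1),np.round(q.mean(0),1),"ext",np.round(np.ptp(q,axis=0),0))
# automatic: column gray edges along case line x = const, in c0 and c1
for name in("c0","c1"):
    d=load(name);g=cv2.cvtColor(d["img"],cv2.COLOR_BGR2GRAY).astype(np.float32)
    for cx in(-.036,.0,.036):
        ys=np.arange(-.185,.187,.0005);uv=np.array([proj(d,[*fromcase([cx,y]),.04]) for y in ys],np.float32)
        s=cv2.remap(g,uv[:,0],uv[:,1],cv2.INTER_LINEAR).ravel();ds=np.abs(np.convolve(s,[1,1,1,-1,-1,-1],"same"))
        pk=[i for i in range(3,len(ds)-3) if ds[i]==ds[i-3:i+4].max() and ds[i]>25]
        print(name,cx,[round(float(ys[i]*1000)) for i in pk])
E
```

```text
foam [[-68.0, -177.0], [-69.0, 184.0], [68.0, 188.0], [69.0, -182.0]] mid [0.1 2.8] [0.2 3.2] ext [138. 370.]
well [[-61.0, -167.0], [-61.0, -74.0], [58.0, -76.0], [58.0, -169.0]] mid [  -1.6 -121.6] [  -1.5 -121.6] ext [119.  96.]
duster [[-58.0, -51.0], [-58.0, -1.0], [57.0, -2.0], [57.0, -50.0]] mid [ -0.2 -26.2] [ -0.2 -26. ] ext [115.  50.]
tin [[-51.0, 32.0], [-51.0, 104.0], [51.0, 106.0], [51.0, 33.0]] mid [ 0.  69.2] [ 0.  68.8] ext [102.  74.]
sa [[-57.0, 123.0], [-57.0, 164.0], [-17.0, 165.0], [-17.0, 126.0]] mid [-36.8 143.9] [-36.8 144.6] ext [40. 41.]
sb [[16.0, 125.0], [16.0, 165.0], [55.0, 166.0], [55.0, 127.0]] mid [ 35.2 145.6] [ 35.2 145.9] ext [39. 41.]
c0 -0.036 [-182, -178, -169, -149, -77, -52, -47, -43, -6, -2, 100, 104, 125, 127, 156, 165, 179, 182]
c0 0.0 [-182, -178, -169, -149, -77, -52, -47, -43, -5, -2, 101, 104, 179, 182]
c0 0.036 [-182, -178, -169, -149, -143, -137, -131, -123, -119, -112, -107, -101, -95, -88, -83, -77, -52, -47, -43, -5, -2, 101, 104, 125, 127, 154, 159, 165, 178, 182]
c1 -0.036 [-181, -178, -169, -157, -78, -52, -49, -12, -7, -2, 97, 104, 152, 156, 165, 178, 183]
c1 0.0 [-181, -178, -169, -157, -78, -52, -49, -12, -7, -3, 98, 104, 178, 183]
c1 0.036 [-181, -178, -169, -157, -121, -119, -98, -96, -77, -52, -49, -12, -7, -3, 97, 104, 151, 156, 164, 177, 183]
```

```bash
cat >> h.py <<'E'
CUT=dict(sa=(-.036,.145),sb=(.036,.145),tin=(0,.0685),duster=(0,-.027),well=(-.001,-.123))
def F(): return np.round(m.read_force(),1).tolist()
def stamp(p,yaw,cut):
    x,y=p;g=.041
    m.move_to([x,y,.16],down(180+yaw));m.gripper_to(1.0)
    print("down",m.move_l([x,y,g],speed=.12,force_limit=15))
    m.gripper_to(0,squeeze=60);print("grip",m.read_grip_width()*85,m.read_tool_pos())
    m.move_l([x,y,.185],speed=.2)
    u,v=fromcase(CUT[cut]);m.move_l([u,v,.185],down(180+CY),speed=.25)
    m.move_l([u,v,g+.045],speed=.15)
    print("press",m.move_l([u,v,g+.0245],speed=.03,force_limit=35),m.read_tool_pos(),F())
    m.hold(.2)
    m.gripper_to(1.0);m.move_l([u,v,.16],speed=.2);print("t",m.read_time())
E
python3 - <<'E'
from h import *
stamp((.4492,-.2755),-7,"sa")
m.move_l([0.43,.2,.25],down(187.16),speed=.25);m.hold(.2);d=shot("wrist","s0")
cv2.imwrite("pics/s0v.png",cv2.resize(d["img"][60:300,120:440],(800,600),interpolation=cv2.INTER_CUBIC))
E
```

```text
down False
grip 26.565996024639418 [ 0.44948913 -0.27568657  0.0416416 ]
press False [0.46905904 0.28656823 0.06859667] [-4.7, -2.0, 13.7]
t 17.7917
```

View pics/s0v.png

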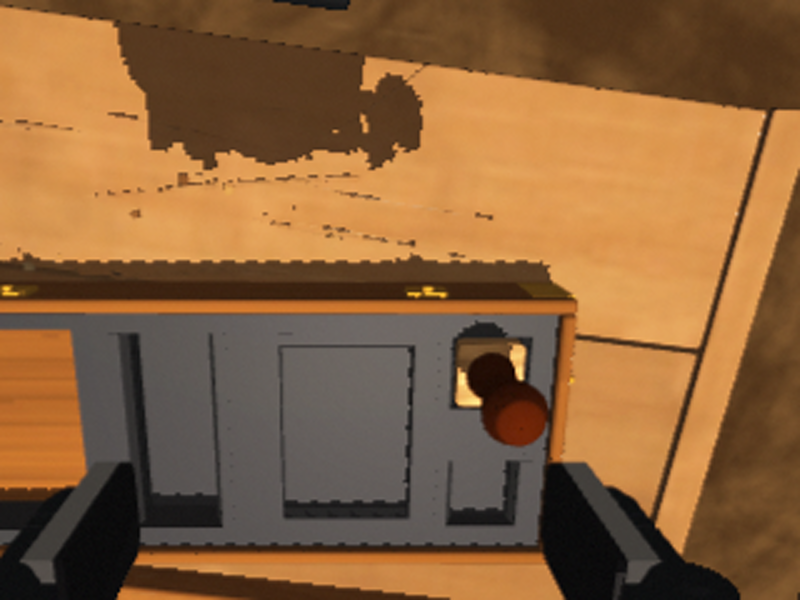

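Run:
```python
from h import *
stamp((.565,-.393),-8.7,"sb")
m.move_to([0.47,-.2,.33],down(180)); m.hold(.2); shot("wrist","w4")
m.move_to([0.47,-.36,.33],down(180)); m.hold(.2); shot("wrist","w5");print(m.read_time())
def rect(f,roi,z,mode):
    d=load(f);b,g,r=[d["img"][:,:,k].astype(int) for k in range(3)]
    mk=((b>r+8) if mode=="blue" else (g>155)).astype(np.uint8);x0,y0,x1,y1=roi;k=np.zeros_like(mk);k[y0:y1,x0:x1]=mk[y0:y1,x0:x1]
    if mode!="blue": k=cv2.morphologyEx(k,cv2.MORPH_OPEN,np.ones((5,5)))
    c=max(cv2.findContours(k,0,cv2.CHAIN_APPROX_NONE)[0],key=cv2.contourArea)
    P=np.array([onplane(d,p[0],z)[:2] for p in cv2.convexHull(c)],np.float32)*1000
    print(f,mode,np.round(np.hstack([np.atleast_1d(x) for x in cv2.minAreaRect(P)]),1))
rect("w4",(150,180,330,262),.015,"blue");rect("w5",(270,180,390,262),.015,"blue")
rect("w4",(60,100,180,200),.038,"wood");rect("w5",(160,100,280,200),.038,"wood")
print(load("w5")["img"][150,210],load("w5")["img"][110,240])
cv2.imwrite("pics/w5v.png",cv2.resize(load("w5")["img"],(800,600),interpolation=cv2.INTER_CUBIC))
```

```text
down False
grip 26.772089883698936 [ 0.56524139 -0.39327262  0.04159142]
press False [0.54049479 0.29569926 0.0684596 ] [-2.3, -2.3, 10.8]
t 29.6917
32.7833
w4 blue [ 612.  -227.4   65.    97.     6. ]
w5 blue [ 612.  -229.5   64.9   97.     6. ]
w4 wood [ 472.1 -427.6  102.1   31.1   82.7]
w5 wood [ 466.6 -458.8   36.3   27.5   85.6]
[ 78 148 207] [ 68 125 185]
```

View pics/w5v.png

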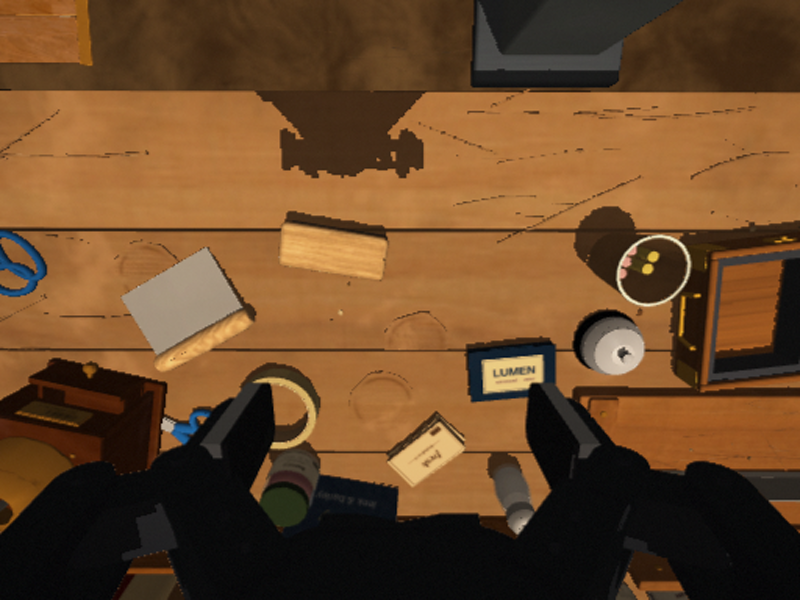

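Run:
```python
from h import *
c=onplane(load("w5"),(333/1.5625,250/1.5625),.038);print(c)
obs=[]
for i,dy in enumerate((.05,-.05)):
    m.move_to([c[0],c[1]+dy,.2],down(180));m.hold(.2);d=shot("wrist",f"d{i}")
    L=cv2.GaussianBlur(d["img"],(5,5),0)[:,:,1].copy();uv=proj(d,c).astype(int)
    k=np.zeros((384,512),np.uint8);x0,y0=max(uv[0]-65,0),max(uv[1]-45,0);sub=L[y0:y0+90,x0:x0+130]
    th,_=cv2.threshold(sub,0,1,cv2.THRESH_OTSU)
    k[y0:y0+90,x0:x0+130]=(sub>L[uv[1],uv[0]]-14)
    k=cv2.morphologyEx(k,cv2.MORPH_OPEN,np.ones((7,7)))
    cn=max(cv2.findContours(k,0,cv2.CHAIN_APPROX_NONE)[0],key=cv2.contourArea)
    P=np.array([onplane(d,p[0],.038)[:2] for p in cv2.convexHull(cn)],np.float32)*1000
    r=cv2.minAreaRect(P);print(th,L[uv[1],uv[0]],r)
    cv2.drawContours(d["img"],[cn],-1,(0,255,0),1);cv2.imwrite(f"pics/d{i}v.png",d["img"][y0-20:y0+130,x0-30:x0+170])
a=[cv2.resize(cv2.imread(f"pics/d{i}v.png"),(400,300)) for i in(0,1)]
cv2.imwrite("pics/dv.png",np.hstack(a));print(m.read_time())
```

```text
[ 0.4667967  -0.42624637  0.038     ]
87.0 160 ((471.51171875, -428.0361022949219), (101.42599487304688, 37.27854919433594), 86.62638854980469)
89.0 158 ((467.967529296875, -427.9814453125), (101.36866760253906, 38.49476623535156), 80.539794921875)
34.35
```

View pics/dv.png

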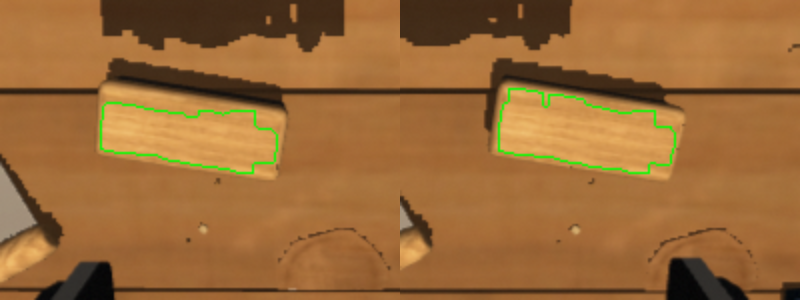

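Run:
```python
from h import *
c=np.array([ 0.4667967,-0.42624637,.038])
K=[[(100,82),(288,105),(276,180),(98,154)],[(98,77),(285,107),(270,180),(92,154)]]
D=[load("d0"),load("d1")];O=[proj(d,c).astype(int)-[95,65] for d in D];print(O)
Q=[[np.array(p)/2+o for p in k] for k,o in zip(K,O)]
for d,q in zip(D,Q):
    P=np.array([onplane(d,p,.038)[:2] for p in q]);ey=(P[1]+P[2]-P[0]-P[3])/2
    print(np.round(P.mean(0),4),np.degrees(np.arctan2(-ey[0],ey[1])),np.linalg.norm(ey),np.linalg.norm((P[2]+P[3]-P[0]-P[1])/2))
print(tri([(d,np.mean(q,0)) for d,q in zip(D,Q)]))
```

```text
[array([118, 114]), array([204, 116])]
[ 0.4673 -0.4262] -7.780023849774719 0.10486618003124161 0.043429490730014585
[ 0.4667 -0.4281] -8.776903078261707 0.10505902772654079 0.043662790983794664
(array([ 0.46800143, -0.42749037,  0.0316099 ]), np.float64(0.0003329298479359931))
```

```bash
cat >> h.py <<'E'
def press(pts,ztop):
    """closed fingers push down on each case-frame point until the top should be home"""
    m.gripper_to(0,squeeze=40)
    for q in pts:
        u,v=fromcase(q);m.move_l([u,v,ztop+.035],down(CY),speed=.2)
        hit=m.move_l([u,v,ztop-.004],speed=.03,force_limit=30);print("press",hit,np.round(m.read_tool_pos(),4),F())
        m.move_l([u,v,ztop+.035],speed=.15)
def flat(p,yaw,g,cut,zb,pts,ztop,lift=.155):
    x,y=p
    m.move_to([x,y,.12],down(yaw));m.gripper_to(1.0)
    print("down",m.move_l([x,y,g],speed=.1,force_limit=12),m.read_tool_pos())
    m.gripper_to(0,squeeze=60);print("grip",m.read_grip_width()*85,m.read_tool_pos())
    m.move_l([x,y,lift],speed=.2);print("lifted",m.read_grip_width()*85)
    u,v=fromcase(CUT[cut]);m.move_l([u,v,lift],down(CY),speed=.22)
    m.move_l([u,v,g+.05],speed=.15)
    print("in",m.move_l([u,v,g+zb],speed=.03,force_limit=30),np.round(m.read_tool_pos(),4),F())
    m.gripper_to(1.0);m.move_l([u,v,.12],speed=.2)
    press(pts,ztop);print("t",m.read_time())
E
python3 - <<'E'
from h import *
flat((.467,-.4271),81.7,.019,"duster",.023,[(0,-.027),(-.035,-.027),(.035,-.027)],.052)
m.move_to([0.43,.1,.25],down(187.16));m.hold(.2);d=shot("wrist","s1")
cv2.imwrite("pics/s1v.png",cv2.resize(d["img"][60:300,120:440],(800,600),interpolation=cv2.INTER_CUBIC))
E
```

```text
down False [ 0.46754718 -0.42775426  0.02004055]
grip 44.453364450252245 [ 0.46750503 -0.42768819  0.01992711]
lifted 44.47701994337504
in False [0.526  0.1195 0.043 ] [0.8, -2.8, 5.4]
press False [0.5252 0.1199 0.0519] [-11.8, -1.5, 23.5]
press True [0.4897 0.1155 0.052 ] [-1.1, -1.0, 4.9]
press False [0.5593 0.1243 0.0519] [-14.9, -2.1, 23.4]
t 51.2167
```

View pics/s1v.png

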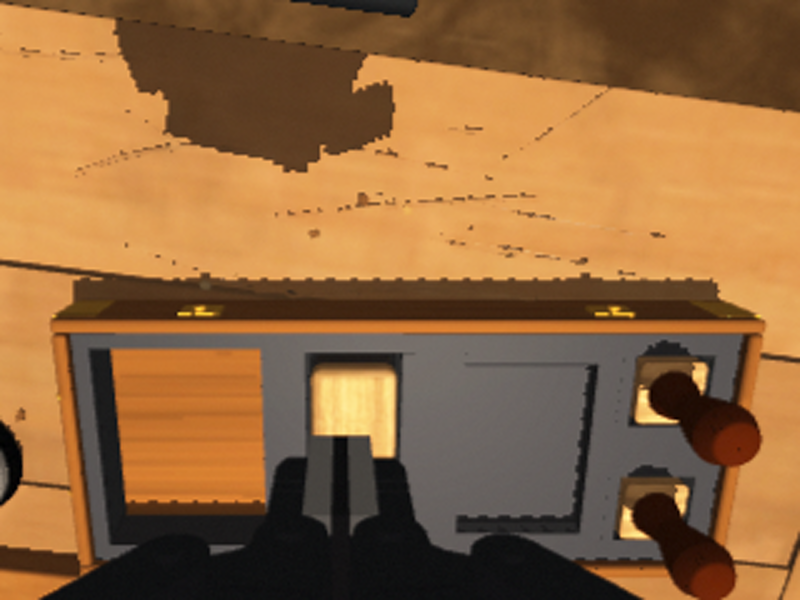

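Run:
```python
from h import *
m.move_to([0.47,-.2,.33],down(180));m.hold(.2);d=shot("wrist","w6")
b,g,r=[d["img"][:,:,k].astype(int) for k in range(3)];k=(b>r+8).astype(np.uint8);k[:180]=0;k[262:]=0;k[:,:150]=0;k[:,330:]=0
c=max(cv2.findContours(k,0,cv2.CHAIN_APPROX_NONE)[0],key=cv2.contourArea)
R=cv2.minAreaRect(np.array([onplane(d,p[0],.015)[:2] for p in cv2.convexHull(c)],np.float32)*1000);print(R)
if abs(R[0][0]-612)<4 and abs(R[0][1]+227.4)<4 and abs(R[2]-6)<3:
    flat((.612,-.2285),96,-.002,"tin",.0365,[(0,.0685),(-.035,.0685),(.035,.0685),(0,.0685)],.044)
    m.move_to([0.43,.1,.25],down(187.16));m.gripper_to(1.0);m.hold(.2);d=shot("wrist","s2")
    cv2.imwrite("pics/s2v.png",cv2.resize(d["img"][60:300,120:440],(800,600),interpolation=cv2.INTER_CUBIC))
```

```text
((611.885498046875, -227.41990661621094), (64.84673309326172, 96.83273315429688), 6.246182918548584)
down False [ 0.61273149 -0.22886344 -0.00096562]
grip 62.57839441418447 [ 6.13130046e-01 -2.29053896e-01 -4.39474657e-04]
lifted 62.604541795567435
in False [0.5138 0.2151 0.0362] [-3.3, -0.4, 7.6]
press True [0.5135 0.2148 0.0503] [-2.7, -1.3, 6.6]
press True [0.4779 0.2103 0.0461] [-2.6, -1.1, 6.7]
press True [0.5486 0.2192 0.0542] [-5.1, -2.3, 8.9]
press True [0.5134 0.2148 0.0501] [-2.7, -0.3, 5.9]
t 72.675
```

View pics/s2v.png

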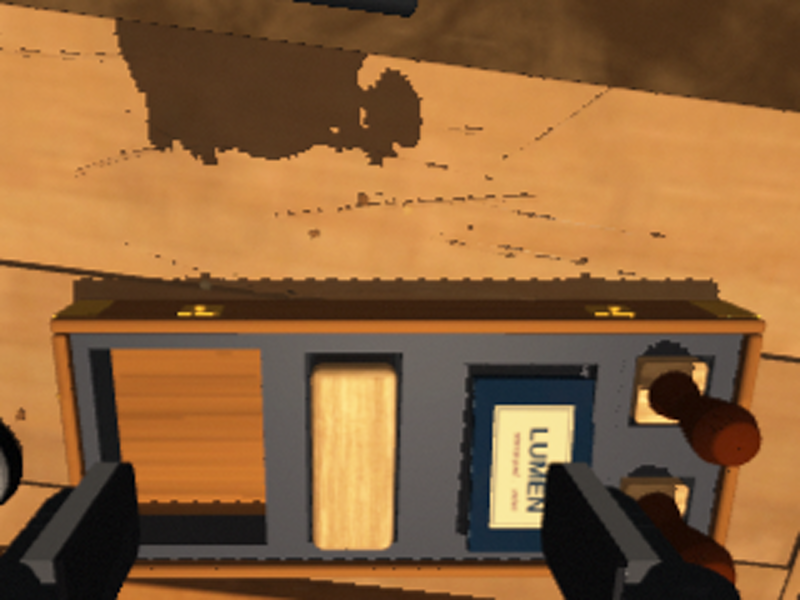

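```bash
cat > tinm.py <<'E'
from h import *
def tinmeas(tag,z,show=True):
    out=[]
    for i,q in enumerate([(-.085,.065),(-.06,.085)]):
        u,v=fromcase(q);m.move_to([u,v,.26],down(180+CY));m.hold(.2);d=shot("wrist",f"{tag}{i}")
        b,g,r=[d["img"][:,:,k].astype(int) for k in range(3)];k=((b>r+12)&(b>45)).astype(np.uint8)
        uv=proj(d,[*fromcase(CUT["tin"]),z]).astype(int);k[:uv[1]-60]=0;k[uv[1]+65:]=0;k[:,:uv[0]-60]=0;k[:,uv[0]+60:]=0
        c=max(cv2.findContours(k,0,cv2.CHAIN_APPROX_NONE)[0],key=cv2.contourArea);h=cv2.convexHull(c)
        P=np.array([tocase(onplane(d,p[0],z)) for p in h],np.float32)*1000
        R=cv2.minAreaRect(P);out.append(R);print(tag,np.round(np.hstack([np.atleast_1d(x) for x in R]),1),"x",P[:,0].min(),P[:,0].max(),"y",P[:,1].min(),P[:,1].max())
        if i==0 and show:
            x0,y0=uv-[80,60];im=d["img"][y0:y0+120,x0:x0+160].copy();cv2.imwrite(f"pics/{tag}v.png",cv2.resize(im,(640,480),interpolation=cv2.INTER_CUBIC))
    return out
E
python3 -c "
from tinm import *
m.gripper_to(1.0);tinmeas('t',.05)"
```

```text
t [  4.3  69.7  65.5 103.   89.8] x -47.22485 55.66248 y 36.779964 102.528694
t [  3.9  69.6 102.   66.1   0. ] x -47.092033 54.881092 y 36.586445 102.68703
```

View pics/tv.png

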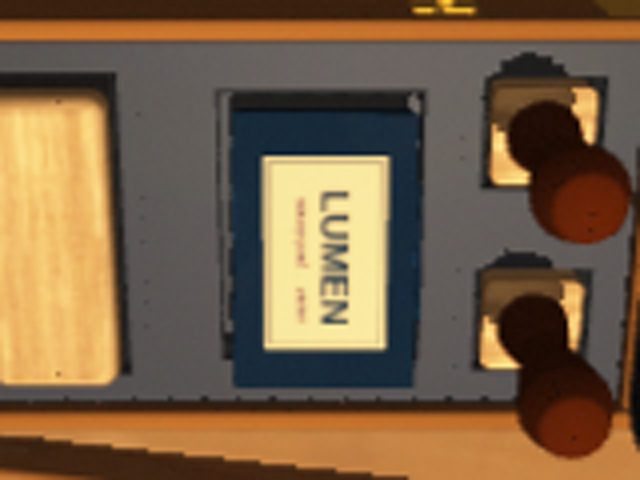

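Run:
```python
from tinm import *
from scipy.spatial.transform import Rotation as Ro
yv=np.array([*(RZ(CY)@[0,1]),0]);tilt=Ro.from_rotvec(yv*np.radians(4.6)).as_matrix()
u,v=fromcase((.004,.069));m.move_to([u,v,.12],down(CY))
print(m.move_l([u,v,.0345],speed=.08,force_limit=12),m.read_tool_pos())
m.gripper_to(0,squeeze=60);print("grip",m.read_grip_width()*85,m.read_tool_pos())
m.move_l([u,v,.065],speed=.1);print(m.read_grip_width()*85)
u,v=fromcase((-.0003,.0685));m.move_l([u,v,.065],tilt@down(CY),speed=.05)
print(m.move_l([u,v,.0355],speed=.03,force_limit=30),m.read_tool_pos(),F())
m.gripper_to(1.0);m.move_l([u,v,.12],down(CY),speed=.2)
press([(0,.0685),(.03,.0685),(-.03,.0685)],.044)
u,v=fromcase((-.085,.065));m.move_l([u,v,.26],down(CY),speed=.3);m.gripper_to(1.0);tinmeas("u",.045);print(m.read_time())
```

```text
False [0.51731748 0.21582459 0.0352735 ]
grip 62.68629606467869 [0.51770302 0.21584093 0.03589882]
62.67304120874309
False [0.51228981 0.21456673 0.03559268] [-1.7, -1.3, 0.7]
press False [0.5138 0.2149 0.0442] [-11.4, -3.1, 22.1]
press True [0.5423 0.2183 0.0443] [-0.2, -0.6, 3.9]
press True [0.4828 0.2109 0.0443] [-0.5, -0.3, 4.4]
u [-1.8 69.3 98.6 64.9  0. ] x -51.10556 47.481216 y 36.828884 101.746666
u [-1.  69.4 98.  64.7  0. ] x -49.98698 48.041218 y 37.06372 101.75191
96.8083
```

View pics/uv.png

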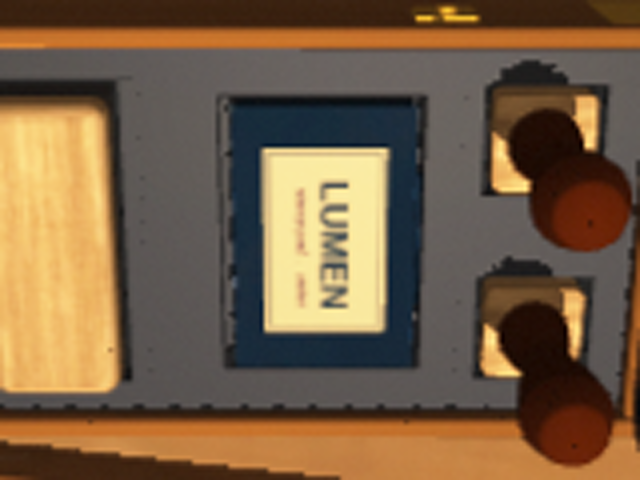

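```bash
cat > cup.py <<'E'
from h import *
from scipy.spatial.transform import Rotation as Ro
CUP=np.array([.4785,-.1243]);ZG=.05;OFF=.021;P=40.
def ori(az,pitch,roll=0):
    a,p=np.radians(az),np.radians(pitch)
    z=np.array([np.cos(p)*np.cos(a),np.cos(p)*np.sin(a),-np.sin(p)]);y=np.array([np.sin(a),-np.cos(a),0])
    return np.c_[np.cross(y,z),y,z]@Ro.from_euler("z",roll,degrees=True).as_matrix()
def grip_tcp(R,dist=0): return np.array([*CUP,ZG])+R[:,2]*(OFF-dist)
def axis_in_tool(): return ori(0,P).T@np.array([0,0,1.])
def pour(az,q,roll,zl=.085,back=.018):
    """TCP pose that keeps the lower lip at one point above the well"""
    R=ori(az,q,roll);u=R@axis_in_tool();uh=np.array([u[0],u[1],0]);uh/=np.linalg.norm(uh)
    dn=np.array([0,0,-1])+u*u[2];dn/=np.linalg.norm(dn)
    lip=np.array([*fromcase(CUT["well"]),zl])-back*uh
    g=lip-u*(.08-ZG)-dn*.033
    return g+R[:,2]*OFF,R,np.degrees(np.arcsin(u[2])),uh
E
python3 - <<'E'
from cup import *
for az in (0,-10):
    R=ori(az,P);print(az,[np.round(m.solve_ik(p,R),0) if m.solve_ik(p,R) is not None else None for p in (grip_tcp(R),grip_tcp(R,.09))])
for az in (7,-20,30):
  for s in (1,-1):
    for r in (0,60,90,120,150,165):
        p,R,e,uh=pour(az,0,s*r);j=m.solve_ik(p,R);print(az,s*r,np.round(p,3),round(e),np.round(uh[:2],1),None if j is None else np.round(j).astype(int).tolist())
E
```

```text
0 [array([-38., -21., 145.,  67.,  31.,  -0.]), None]
-10 [array([-32., -24., 147.,  62.,  19.,  15.]), None]
7 0 [0.619 0.035 0.083] 50 [-1.  -0.1] [-12, 13, 135, 158, 61, -78]
7 60 [0.592 0.074 0.104] 23 [-0.6 -0.8] [-6, 6, 140, 164, 57, -21]
7 90 [0.583 0.067 0.118] 0 [-0.5 -0.8] [-8, 1, 142, 162, 55, 11]
7 120 [0.576 0.053 0.127] -23 [-0.6 -0.8] [-11, -2, 143, 158, 54, 44]
7 150 [0.571 0.038 0.13 ] -42 [-0.8 -0.6] [-14, -3, 144, 154, 54, 76]
7 165 [0.569 0.033 0.129] -48 [-0.9 -0.4] [-15, -4, 145, 153, 54, 92]
7 0 [0.619 0.035 0.083] 50 [-1.  -0.1] [-12, 13, 135, 158, 61, -78]
7 -60 [ 0.602 -0.01   0.104] 23 [-0.8  0.6] [-21, 7, 138, 147, 60, -132]
7 -90 [ 0.592 -0.006  0.118] 0 [-0.7  0.7] [-21, 3, 141, 147, 58, -161]
7 -120 [0.582 0.006 0.127] -23 [-0.8  0.6] [-19, -1, 143, 148, 56, 169]
7 -150 [0.573 0.02  0.13 ] -42 [-0.9  0.4] [-17, -3, 144, 150, 55, 138]
7 -165 [0.57  0.025 0.129] -48 [-1.   0.2] [-17, -4, 145, 151, 55, 123]
-20 0 [ 0.614 -0.004  0.083] 50 [-0.9  0.3] [3, 15, 133, 206, 60, -104]
-20 60 [0.608 0.043 0.104] 23 [-0.9 -0.4] [10, 12, 133, 216, 60, -50]
-20 90 [0
[... 837 characters left out ...]
0 [0.562 0.082 0.118] 0 [-0.2 -1. ] [-23, 4, 139, 121, 69, 31]
30 120 [0.562 0.067 0.127] -23 [-0.2 -1. ] [-26, 2, 140, 118, 70, 63]
30 150 [0.563 0.051 0.13 ] -42 [-0.5 -0.9] [-28, 2, 139, 116, 71, 95]
30 165 [0.563 0.045 0.129] -48 [-0.7 -0.7] [-29, 2, 139, 115, 71, 110]
30 0 [0.608 0.066 0.083] 50 [-0.9 -0.5] [-23, 16, 131, 123, 71, -63]
30 -60 [0.61  0.019 0.104] 23 [-1.   0.3] [-29, 13, 131, 116, 72, -118]
30 -90 [0.599 0.019 0.118] 0 [-0.9  0.3] [-30, 10, 133, 114, 72, -146]
30 -120 [0.586 0.026 0.127] -23 [-1.   0.3] [-30, 6, 135, 114, 72, -175]
30 -150 [0.572 0.035 0.13 ] -42 [-1.  0.] [-30, 4, 137, 114, 72, 155]
30 -165 [0.567 0.038 0.129] -48 [-1.  -0.2] [-30, 3, 138, 114, 72, 140]
```

Run:
```python
from cup import *
f=lambda p,R:(lambda j:None if j is None else np.round(j).astype(int).tolist())(m.solve_ik(p,R))
for az in (35,45,55,65):
    R=ori(az,P);print(az,f(grip_tcp(R,.09),R),f(grip_tcp(R),R),"lift",f(grip_tcp(R)+[0,0,.12],R))
for az in (45,60):
  for s in (1,-1):
    for r in (0,45,90,120,150,165):
        p,R,e,uh=pour(az,0,s*r);print(az,s*r,np.round(p,3),round(e),np.round(uh[:2],1),f(p,R))
```

```text
35 [-58, -16, 134, 53, 74, -24] [-48, -5, 132, 59, 62, -27] lift [-48, -21, 131, 53, 72, -11]
45 [-57, -8, 128, 50, 80, -30] [-48, 0, 128, 55, 69, -32] lift [-48, -15, 126, 51, 78, -19]
55 [-56, -2, 122, 46, 85, -36] [-47, 4, 123, 51, 75, -37] lift [-47, -9, 122, 49, 84, -25]
65 [-53, 4, 116, 42, 89, -40] [-46, 9, 118, 46, 80, -41] lift [-46, -4, 117, 46, 90, -31]
45 0 [0.595 0.084 0.083] 50 [-0.7 -0.7] [-26, 19, 126, 106, 80, -57]
45 45 [0.556 0.1   0.096] 33 [-0.1 -1. ] [-27, 13, 132, 105, 80, -12]
45 90 [0.546 0.087 0.118] 0 [ 0.1 -1. ] [-29, 8, 134, 103, 80, 37]
45 120 [0.55  0.072 0.127] -23 [ 0. -1.] [-31, 8, 133, 101, 81, 68]
45 150 [0.555 0.057 0.13 ] -42 [-0.2 -1. ] [-33, 8, 132, 100, 82, 99]
45 165 [0.557 0.052 0.129] -48 [-0.5 -0.9] [-33, 9, 132, 99, 82, 114]
45 0 [0.595 0.084 0.083] 50 [-0.7 -0.7] [-26, 19, 126, 106, 80, -57]
45 -45 [0.611 0.045 0.096] 33 [-1.  -0.1] [-30, 19, 123, 102, 81, -99]
45 -90 [0.598 0.035 0.118] 0 [-1.   0.1] [-32, 15, 125, 100, 82, -141]
45 -120 [0.584 0.039 0.127] -23 [-1.  0.] [-33, 12, 128, 100, 82, -170]
45 -150 [0.568 0.044 0.13 ] -42 [-1.
[... 244 characters left out ...]
0 90 [0.53  0.088 0.118] 0 [ 0.3 -0.9] [-32, 14, 127, 89, 91, 39]
60 120 [0.537 0.075 0.127] -23 [ 0.3 -1. ] [-33, 14, 126, 88, 92, 71]
60 150 [0.546 0.061 0.13 ] -42 [ 0. -1.] [-34, 15, 124, 87, 92, 101]
60 165 [0.549 0.056 0.129] -48 [-0.2 -1. ] [-34, 15, 123, 87, 93, 116]
60 0 [0.577 0.097 0.083] 50 [-0.5 -0.9] [-28, 23, 120, 92, 89, -53]
60 -45 [0.604 0.063 0.096] 33 [-0.9 -0.3] [-30, 24, 116, 90, 90, -95]
60 -90 [0.593 0.051 0.118] 0 [-1.  -0.2] [-32, 21, 117, 89, 91, -138]
60 -120 [0.578 0.051 0.127] -23 [-1.  -0.2] [-32, 18, 120, 88, 92, -168]
60 -150 [0.562 0.052 0.13 ] -42 [-0.9 -0.5] [-33, 16, 122, 87, 92, 162]
60 -165 [0.556 0.052 0.129] -48 [-0.7 -0.7] [-34, 16, 122, 87, 93, 147]
```

```bash
sed -i 's/P=40\./P=30./' cup.py
python3 - <<'E'
from cup import *
d=load("w6");b,g,r=[d["img"][:,:,k].astype(int) for k in range(3)];k=((b>140)&(r-b<70)).astype(np.uint8)
uv=proj(d,[*CUP,.08]).astype(int);q=np.zeros_like(k);q[uv[1]-30:uv[1]+30,uv[0]-32:uv[0]+32]=k[uv[1]-30:uv[1]+30,uv[0]-32:uv[0]+32]
c=max(cv2.findContours(q,0,cv2.CHAIN_APPROX_NONE)[0],key=cv2.contourArea);(u,v),_=cv2.minEnclosingCircle(c);print("cup",onplane(d,(u,v),.08))
R=ori(55,P);a=grip_tcp(R,.10)
j=m.solve_ik(a,R);print(j)
for r in (30,90,120,160): p,Q,e,uh=pour(45,0,r);print(r,np.round(p,3),round(e),np.round(uh[:2],2),np.round(m.solve_ik(p,Q)))
if j is not None:
    m.gripper_to(.95)
    m.move_to(a+[0,0,.12],R);m.move_l(a,speed=.2)
    print("in",m.move_l(grip_tcp(R),speed=.08,force_limit=8),m.read_tool_pos(),grip_tcp(R))
    m.gripper_to(0,squeeze=35);print("grip",m.read_grip_width()*85,m.read_gripper_force())
    print(m.read_tool_pos());print(m.read_time())
E
```

```text
cup [ 0.47818669 -0.12445743  0.08      ]
[-60.40027058   5.11203512 120.56655494  51.47621709  90.58034467
 -42.79268254]
30 [0.555 0.102 0.084] 49 [-0.07 -1.  ] [-27.  15. 132. 106.  80. -29.]
90 [0.538 0.086 0.118] 0 [ 0.26 -0.97] [-30.   8. 135. 102.  81.  36.]
120 [0.544 0.07  0.128] -26 [ 0.2  -0.98] [-32.   7. 134. 100.  82.  68.]
160 [0.553 0.048 0.129] -54 [-0.25 -0.97] [-34.   9. 132.  99.  83. 109.]
in False [ 0.48908367 -0.10991785  0.03977858] [ 0.48893137 -0.10940246  0.0395    ]
grip 61.67611307995614 36.85843318797339
[ 0.48907206 -0.10970204  0.04020901]
101.0583
```

Run:
```python
from cup import *
R=ori(55,P);t=grip_tcp(R)
m.move_l(t+[0,0,.13],speed=.15);print("width",m.read_grip_width()*85,m.read_time())
p,Q,e,_=pour(45,0,30,zl=.13);m.move_l(p+[0,0,.05],ori(45,P),speed=.2)
for r in (30,60,90): p,Q,e,_=pour(45,0,r,zl=.10 if r<90 else .085);m.move_l(p,Q,speed=.15)
print(m.read_time(),F())
for r in range(100,166,8):
    p,Q,e,_=pour(45,0,r);m.move_l(p,Q,speed=.02);print(r,round(e),F()[2],round(m.read_time(),1))
m.hold(.4)
for r in (150,168,150,168): p,Q,e,_=pour(45,0,r);m.move_l(p,Q,speed=.15)
m.hold(.5);print(F(),m.read_time(),m.read_grip_width()*85)
shot("top","top1");shot("side","side1")
```

```text
width 61.33861315339208 102.075
105.5667 [0.3, -0.5, -1.7]
100 -9 -0.3 106.0
108 -16 -1.1 106.5
116 -22 -1.3 106.9
124 -29 -1.1 107.3
132 -35 -0.7 107.7
140 -42 -0.8 108.1
148 -47 -1.3 108.5
156 -52 -0.5 108.8
164 -56 -0.7 109.2
[0.4, 0.3, 0.4] 111.8667 61.0721631648746
```

Run:
```python
from cup import *
p,Q,e,_=pour(45,0,150);m.move_l(p+[0,0,.05],Q,speed=.15)
for r in (90,30): p,Q,e,_=pour(45,0,r,zl=.14);m.move_l(p+[0,0,.02],Q,speed=.2)
R=ori(55,P);t=grip_tcp(R)
m.move_l(p+[0,0,.06],ori(45,P),speed=.2)
m.move_l(t+[0,0,.13],R,speed=.2);m.hold(.2);f0=F();print(f0)
m.move_l(t+[0,0,.008],speed=.15)
print("down",m.move_l(t+[0,0,-.002],speed=.02,force_limit=4),m.read_tool_pos(),t)
m.gripper_to(.95);m.move_l(grip_tcp(R,.10),speed=.12);m.move_l(grip_tcp(R,.10)+[0,0,.15],speed=.2)
m.move_to([.43,-.05,.30],down(180));m.gripper_to(1.0);m.hold(.2);d=shot("wrist","f0");print(m.read_time())
cv2.imwrite("pics/f0v.png",cv2.resize(d["img"][80:320,70:390],(800,600),interpolation=cv2.INTER_CUBIC))
```

```text
[-0.3, -0.2, -0.6]
down True [ 0.48922521 -0.10959206  0.03983093] [ 0.48893137 -0.10940246  0.0395    ]
122.55
```

View pics/f0v.png

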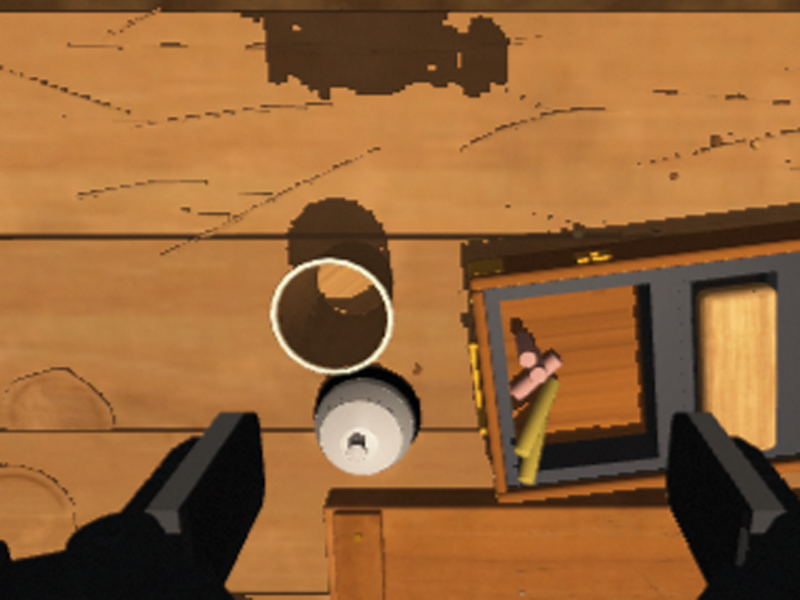

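Run:
```python
from h import *
w=fromcase(CUT["well"])
def ana(f):
    d=load(f);h=cv2.cvtColor(d["img"],cv2.COLOR_BGR2HSV).astype(int);uv=proj(d,[*w,.02]).astype(int)
    x0,y0=uv-55;S=np.s_[y0:y0+110,x0:x0+110];b,g,r=[d["img"][:,:,k].astype(int)[S] for k in range(3)]
    out={}
    for n,k in dict(yel=(abs(r-g)<45)&(g-b>40),pink=(r-g>25)&(abs(g-b)<28)&(r>90)).items():
        nn,lab,st,ce=cv2.connectedComponentsWithStats(k.astype(np.uint8))
        for i in range(1,nn):
            if st[i,4]<12: continue
            ys,xs=np.where(lab==i);p=np.c_[xs+x0,ys+y0].astype(float);top,bot=p[p[:,1].argmin()],p[p[:,1].argmax()]
            print(f,n,st[i,4],"cen",np.round(ce[i]+[x0,y0],1),np.round(tocase(onplane(d,ce[i]+[x0,y0],.02))*1000),"ends",np.round(tocase(onplane(d,top,.02))*1000),np.round(tocase(onplane(d,bot,.02))*1000))
            out.setdefault(n,[]).append((d,ce[i]+[x0,y0],top,bot,st[i,4]))
    return out
for i,(x,y) in enumerate([(.43,.03),(.50,-.02),(.46,.10)]):
    m.move_to([x,y,.2],down(180));m.hold(.2);shot("wrist",f"g{i}")
o=[ana(f"g{i}") for i in range(3)]
for k in (1,2,3):
    X,e=tri([(max(q["yel"],key=lambda s:s[4])[0],max(q["yel"],key=lambda s:s[4])[k]) for q in o if "yel" in q]);print("yel",("cen","top","bot")[k-1],np.round(tocase(X)*1000),X[2],e)
print(m.read_time())
d=load("g1");uv=proj(d,[*w,.02]).astype(int);np.save("pics/x.npy",d["img"])
```

```text
g0 yel 543 cen [231.  285.2] [  41. -158.] ends [   2. -140.] [  76. -176.]
g0 pink 330 cen [229.7 255.8] [  -3. -153.] ends [ -23. -152.] [  15. -163.]
g1 yel 530 cen [268.8 238.1] [  37. -155.] ends [   3. -143.] [  67. -170.]
g1 yel 13 cen [239.4 233.1] [  26. -192.] ends [  19. -190.] [  33. -193.]
g1 pink 364 cen [267.8 208.2] [  -3. -152.] ends [ -21. -158.] [  17. -164.]
g2 yel 356 cen [180.6 259.8] [  30. -151.] ends [   3. -138.] [  73. -173.]
g2 pink 420 cen [173.4 235.3] [  -6. -153.] ends [ -25. -152.] [  13. -156.]
yel cen [  37. -155.] 0.017769324781142584 0.004697005923983528
yel top [   8. -142.] 0.008249257241249133 0.00034238563492122026
yel bot [  64. -170.] 0.032503135415711225 0.003120537127755914
124.8833
```

Run:
```python
from tinm import *
tinmeas("v",.045,False)
for i in (0,1):
    a,b=load(f"u{i}")["img"],load(f"v{i}")["img"];D=(cv2.absdiff(a,b).max(2)>40)
    d=load(f"u{i}")
    for n,z in (("tin",.044),("duster",.052),("sa",.06),("sb",.06)):
        u,v=proj(d,[*fromcase(CUT[n]),z]).astype(int);print(n,D[v-25:v+25,u-20:u+20].mean().round(3),end=" ")
d=load("f0");b,g,r=[d["img"][:,:,k].astype(int) for k in range(3)]
u,v=proj(d,[.4785,-.1243,.03]).astype(int);S=np.s_[v-20:v+20,u-20:u+20]
print("\ncup yel",((abs(r-g)<25)&(g-b>40))[S].sum(),"pink",((r-g>25)&(abs(g-b)<25)&(r>120))[S].sum(),"before",end=" ")
d=load("w6");b,g,r=[d["img"][:,:,k].astype(int) for k in range(3)];u,v=proj(d,[.4785,-.1243,.03]).astype(int);S=np.s_[v-20:v+20,u-20:u+20]
print(((abs(r-g)<25)&(g-b>40))[S].sum(),((r-g>25)&(abs(g-b)<25)&(r>120))[S].sum(),m.read_time())
```

```text
v [-1.6 69.3 64.9 98.3 90. ] x -50.77275 47.565296 y 36.85387 101.75959
v [-1.1 69.7 65.2 97.9 90. ] x -50.08726 47.855526 y 37.064907 102.31181
tin 0.21 duster 0.09 sa 0.106 sb 0.13 tin 0.026 duster 0.01 sa 0.016 sb 0.012 
cup yel 9 pink 0 before 15 92 126.1917
```

```bash
python3 -c "
from workcell import manip as m
print(m.hand_in())"
```

```text
the job is handed in; nothing more can be done
None
```

I handed the job in at about 126 s. By my last measurements and pictures, the duster, tin and both stamps are home in their cutouts, and the four chalks I saw are in the well. The empty cup stands on the table, and the bell, tags and shaker were left alone; the hand-in returned no verdict.

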